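# Load the centrifuge in balance

## Robot

A 6-joint arm with a two-finger parallel gripper is mounted at the origin on a cart in front of the work surface, level with it; the furniture and walls round the work are solid. World frame = base frame: x ahead of the robot, y to its left, z up, the work surface at z = 0. Lengths are in mm, angles in rad, forces in N, time in s.
With the tool pointing down it reaches from about 275 to 825 mm from the base axis. Payload 4.9 kg.
Tool frame: the origin (TCP) lies at the very end of the fingers, on their centre line; the grasp point (between the pads) lies 19 mm behind it; z points along the fingers, y is the line along which they close (so a half turn about z gives the same grasp; the last joint's range is limited). The gripper opens to 85 mm and grips with 20 to 120 N. Pads are 22 mm wide; open, the fingers measure 114 mm over their backs; the gripper's body (76 mm by 85 mm) begins 54 mm behind the grasp point. The pads swing forward as they close: fully open they stand 13 mm farther back than shut.
Start: joints at [1.06, 0.326, -0.193, 1.052, 0, 1.437], TCP at [202.367, 511.436, 231.281] pointing down, gripper open.
Joint ranges: [-2.65, 2.65], [-0.97, 1.79], [-1.3, 1.35], [-1.93, 2.1], [-1.47, 1.37], [-3.14, 3.14]. Speed limits (rad/s): [2.57, 2.57, 3.14, 3.14, 3.14, 3.14].

## Interface

Orientations are given as [roll, pitch, yaw] about the fixed x, y, z axes, in that order (R = Rz(yaw) Ry(pitch) Rx(roll)).
In Python, from bench import bot, solve_ik, imaging gives the robot as it stands. Calls block until the motion is done:
- bot.move_ptp(position, orientation): joint-space move of the TCP to a pose.
- bot.movel(position, rot=None, max_speed=150, threshold=None): straight line of the TCP; rot=None keeps the orientation; max_speed is the mean speed in mm/s. With threshold (N) it stops when the force on the tool has changed by that much, and returns True; else False.
- bot.move_j(angles): joint-space move.
- bot.grip(opening, effort=None): opening from 0.0 (shut) to 1.0 (fully open); effort is the grip in N (None keeps the last); returns when the fingers have stopped.
- bot.dwell(seconds).
- solve_ik(position, orientation): joint angles nearest the present ones, or None.
- bot.get_state(): the state.
- imaging.capture(name): name is "scene" or "top" or "wrist"; returns the picture (420x560x3 uint8, blue, green, red); there is no depth.
- imaging.camera_model(name): a dict with "K" (3x3 intrinsics, pixels), "position" and "rotation" of the camera in the world. Camera axes: x right, y up, looking along -z (the intrinsics and any distortion apply to the point x, -y, -z); pixel columns grow to the right and rows downward; lengths in mm; the calibration is good to about 2 mm. A picture is of the moment at which its call begins: read the wrist's pose just before it. camera_model takes no time and is no camera call; for the wrist camera it gives the pose at the moment of the call.
A pose or a line that the arm cannot do raises bot.IKError and nothing moves.
- bot.sign_off(): hands the job in; it is judged then, once.
The state is a dict: "t": time; "qpos": joint angles; "joint_velocities": joint speeds; "effort": joint torques, N m; "tcp_pos": TCP position; "orientation": TCP orientation; "contact_force": force on the tool from outside, world axes, zero at the start; "wrist_torque": the same for the moment, N m; "opening": opening from 0.0 (shut) to 1.0 (fully open); "gripper_force": force on a finger pad.
Only numpy, scipy, OpenCV 4.12 (cv2) and the standard library are available. Lean on these libraries where they do the work, as an engineer would, in place of code of your own. Each camera call takes 0.05 s, during which the arm holds its last target. There are 200 camera calls.

## Task

The centrifuge rotor is half loaded and has to be balanced before the run. From the turquoise rack, stand the red-capped tube in the bucket directly opposite the red-capped tube that is already in the rotor and the blue-capped tube directly opposite the blue-capped one; the yellow-capped tube and the white-capped balance tube go into the two buckets that are left, facing each other. Seat each tube upright on the floor of its bucket; leave the two tubes already in the rotor in their buckets and the green-capped tube in the rack.

Things in the scene. Friction and masses are not known exactly. Their poses are not given: they have to be found in the camera images.
- tube_red: Red-capped tube standing in the rack. All seven tubes are alike but for the cap's colour: 115 mm high, 50 g, pale round body 29 mm in diameter with a flat foot, ribbed screw cap 35 mm in diameter over the top 20 mm. Origin: centre of the underside; z up its axis
- tube_blue: Blue-capped tube standing in the rack, same size; origin: centre of the underside
- tube_yellow: Yellow-capped tube standing in the rack, same size; origin: centre of the underside
- tube_white: White-capped balance tube standing in the rack, same size, without label; origin: centre of the underside
- tube_green: Green-capped tube standing in the rack, same size, to be left there; origin: centre of the underside
- rotor_tube_red: Red-capped tube that already stands in a bucket of the rotor, same size; origin: centre of the underside
- rotor_tube_blue: Blue-capped tube that already stands in another bucket of the rotor (two buckets on from the red one), same size; origin: centre of the underside
- rotor: Rotor with six grey metal buckets, which turns if pushed. Origin: on its vertical spin axis at the height of the bucket floors, 55 mm above the worktop. Bucket centres: 75 mm from the axis, at 0, 60, 120, 180, 240, 300 degrees from its x axis. Inside a bucket: 39 mm wide, flat floor, flared to 48 mm at the rim 66 mm above the floor. Nut on the axis: top 62 mm above the floors
- rack: Turquoise tube rack, 206 x 132 mm, fixed. Origin: centre of its underside; x along its length. Places at x = -64, 0, 64 mm, y = -32, 32 mm, five of the six filled. Its floor is 6 mm thick; the upper sheet, with 36 mm holes, has its top 60 mm above the worktop, the end plates 66 mm. A tube is lifted straight up by 65 mm to come clear
- centrifuge: White bench centrifuge, fixed, in whose round bowl the rotor sits. Origin: on the spin axis at the worktop; its front faces -x. Housing from 165 mm in front of the axis to 165 mm behind, 135 mm to either side; deck and bowl rim 128 mm high. The open lid leans back from 140 mm behind the axis at deck height to 285 mm behind at 350 mm height

How it is judged:
By the outcome, as a careful person would: the job done as asked, in the order asked, and still so for the second after the job is handed in, with the robot touching nothing.
It also fails if it takes over 109 s, if anything falls off the work surface, if the arm or the gripper's body presses on something with over 40 N, if the wrist force passes 120 N, or if a joint passes its speed limit or range.

## Working session

There is one attempt and no reset: what is moved stays moved. The work goes in short steps, each a Python script; the robot and the scene stay as the last script left them, time stands still between calls to the robot, and variables do not carry over. Pictures are saved under pics/ and viewed, at most 14 in all, crops included, and the job is handed in when it is done.

```bash
ls; mkdir -p pics; python3 - <<'E'
from bench import bot, solve_ik, imaging
import cv2
for n in ("scene","top","wrist"):
    cv2.imwrite(f"pics/{n}0.png",imaging.capture(n)); m=imaging.camera_model(n); print(n,m)
s=bot.get_state(); print(s['t'],s['tcp_pos'],s['orientation'])
E
```

```text
pics
scene {'K': array([[418.49488234,   0.        , 280.11459815],
       [  0.        , 418.49488234, 203.67409393],
       [  0.        ,   0.        ,   1.        ]]), 'position': array([ 547.2887806 , -678.03414029,  606.6024615 ]), 'rotation': array([ 0.87772351, -0.01985391,  0.01135316])}
top {'K': array([[522.81070137,   0.        , 285.78086698],
       [  0.        , 522.81070137, 207.63776107],
       [  0.        ,   0.        ,   1.        ]]), 'position': array([ 380.47793184,  -28.48938325, 1236.35200458]), 'rotation': array([ 1.23322347e-01, -1.31165350e-03, -1.57367670e+00])}
wrist {'K': array([[296.69154155,   0.        , 275.79659823],
       [  0.        , 296.69154155, 208.16539411],
       [  0.        ,   0.        ,   1.        ]]), 'position': array([132.73305375, 538.8410742 , 372.2761162 ]), 'rotation': array([-2.98030511e-01,  6.22824150e-04,  1.19406995e+00])}
0.15 [202.13200373 511.02627255 230.66381539] [-3.14022762e+00 -1.56465453e-04  2.76479294e+00]
```

View pics/top0.png

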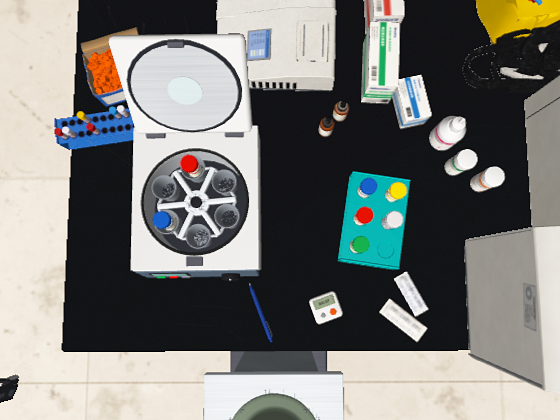

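View pics/scene0.png

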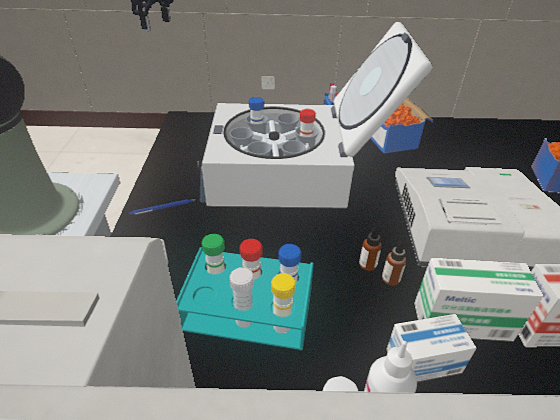

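View pics/wrist0.png

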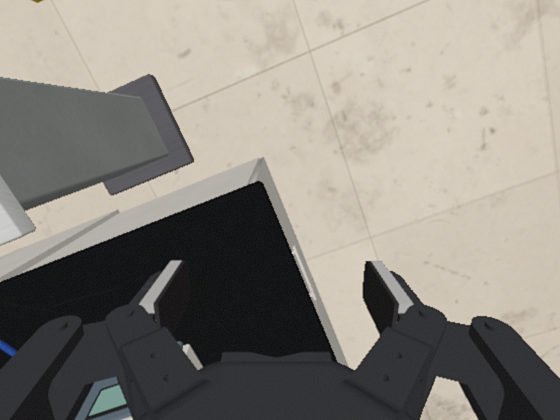

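Top view: rack caps are at about blue (368,186), yellow (398,190), red (364,214), white (394,219) and green (360,244). The rotor caps are red (189,164) and blue (162,220), with the nut near (196,202). The scene view shows the same layout, and the wrist camera currently sees only the table corner.

```bash
cat > h.py <<'E'
from bench import bot, solve_ik, imaging
import numpy as np, cv2
from scipy.spatial.transform import Rotation
def ray(cm,uv):
    d=np.linalg.inv(cm['K'])@[uv[0],uv[1],1]; d=np.array([d[0],-d[1],-d[2]])
    return np.asarray(cm['position']),Rotation.from_euler('xyz',cm['rotation']).apply(d)
def onz(cm,uv,z):
    p,d=ray(cm,uv); return (p+d*(z-p[2])/d[2])[:2]
def proj(cm,X):
    q=Rotation.from_euler('xyz',cm['rotation']).inv().apply(np.asarray(X)-cm['position'])
    u=cm['K']@[q[0],-q[1],-q[2]]; return u[:2]/u[2]
def mask(img,c):
    h,s,v=[a.astype(int) for a in cv2.split(cv2.cvtColor(img,cv2.COLOR_BGR2HSV))]
    if c=='white': return ((s<50)&(v>150)).astype(np.uint8)
    m={'red':(h<8)|(h>172),'blue':(h>100)&(h<125),'yellow':(h>20)&(h<35),'green':(h>45)&(h<78)}[c]
    return (m&(s>130)&(v>60)).astype(np.uint8)
def cap(img,c,uv,r):
    """centre of the minimal circle-ish blob of colour c near pixel uv"""
    m=np.zeros_like(mk:=mask(img,c)); cv2.circle(m,tuple(int(round(a)) for a in uv),r,1,-1); m&=mk
    n,l,st,ce=cv2.connectedComponentsWithStats(m)
    k=1+np.argmax(st[1:,4]); return ce[k],st[k,4],st[k,2:4]
E
python3 - <<'E'
from h import *
img=cv2.imread('pics/top0.png'); cm=imaging.camera_model('top')
P={}
for c,uv,z in [('blue',(368,186),111),('yellow',(398,190),111),('red',(364,214),111),('white',(394,219),111),('green',(360,244),111),('red',(189,164),160),('blue',(162,220),160)]:
    ce,a,b=cap(img,c,uv,15); p=onz(cm,ce,z); P[c+str(z)]=p; print(c,z,ce.round(1),a,b,p.round(1))
names=['blue','yellow','red','white','green']
print('spacing',[(a,b,round(float(np.linalg.norm(P[a+'111']-P[b+'111'])),1)) for a,b in [('blue','yellow'),('red','white'),('blue','red'),('red','green'),('yellow','white')]])
# rotor: bowl dark disc / nut by Hough circles
g=cv2.cvtColor(img,cv2.COLOR_BGR2GRAY)
for r0,r1,z,box in [(44,66,128,(110,130,270,280))]:
    x0,y0,x1,y1=box; c=cv2.HoughCircles(g[y0:y1,x0:x1],cv2.HOUGH_GRADIENT,1,20,param1=150,param2=20,minRadius=r0,maxRadius=r1)
    if c is not None:
        for k in c[0][:3]: uv=k[:2]+[x0,y0]; print('bowl',uv,k[2],onz(cm,uv,z))
print('nut',onz(cm,(196,202),117))
r,b=P['red160'],P['blue160']; print('rb dist',np.linalg.norm(r-b),'expect',75*3**.5)
# axis from red/blue: 120deg apart
mid=(r+b)/2; n=np.array([-(b-r)[1],(b-r)[0]]); n/=np.linalg.norm(n)
print('axis',mid+n*37.5,mid-n*37.5)
cv2.imwrite('pics/crop1.png',cv2.resize(img[130:280,110:270],None,fx=4.0,fy=4.0,interpolation=cv2.INTER_CUBIC)[:600])
E
```

```text
blue 111 [368.2 185.8] 223 [17 17] [ 567.5 -210.2]
yellow 111 [397.4 190.1] 236 [18 17] [ 557.8 -273.6]
red 111 [364.2 214.7] 224 [17 17] [ 504.1 -200.1]
white 111 [392.7 219.9] 267 [21 18] [ 492.6 -261.5]
green 111 [360.3 243.9] 212 [17 17] [ 440.9 -190.4]
red 160 [188.7 163.4] 250 [19 18] [608.  172.9]
blue 160 [161.4 219.5] 259 [19 18] [489.8 227. ]
spacing [('blue', 'yellow', 64.2), ('red', 'white', 62.5), ('blue', 'red', 64.2), ('red', 'green', 63.9), ('yellow', 'white', 66.3)]
bowl [194.5 201.5] 53.3 [531.61367167 164.85687774]
nut [532.0150742  163.51655209]
rb dist 129.94184601569106 expect 129.9038105676658
axis [533.26292039 165.84109551] [564.51132928 234.02127548]
```

View pics/crop1.png

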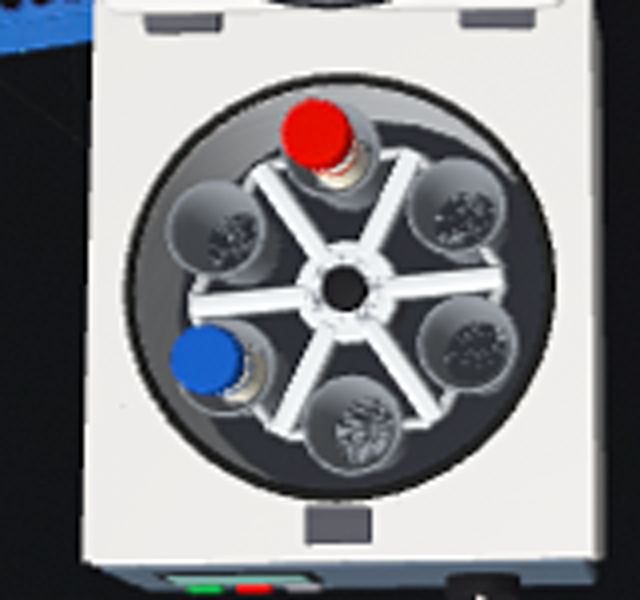

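The crop shows empty bucket rims centred at about upper-left (216,230), upper-right (457,207), lower-right (466,343) and bottom (353,424). The nut is near (345,288). Red's opposite is the bottom bucket and blue's opposite is the upper-right.

```bash
python3 - <<'E'
from h import *
from scipy.optimize import least_squares
cm=imaging.camera_model('top')
rim={'yel':(216,230),'opb':(457,207),'wht':(466,343),'opr':(353,424)}
Q={k:onz(cm,np.array(v)/4+[110,130],121) for k,v in rim.items()}
ang={'opr':0,'wht':60,'opb':120,'red':180,'yel':240,'blue':300}
Q2=dict(Q)
f=lambda p,Q:np.concatenate([np.array(p[:2])+75*np.array([np.cos(np.radians(p[2]+ang[k])),np.sin(np.radians(p[2]+ang[k]))])-q for k,q in Q.items()])
for s in (1,):
    r=least_squares(f,[532,164.5,180],args=(Q,)); print(r.x.round(1),r.fun.round(1))
B={k:(r.x[:2]+75*np.array([np.cos(np.radians(r.x[2]+a)),np.sin(np.radians(r.x[2]+a))])).round(1) for k,a in ang.items()}; print(B)
T={'blue':(567.5,-210.2),'yellow':(557.8,-273.6),'red':(504.1,-200.1),'white':(494.4,-263.5)}
for yaw in (-144,-54,36,126):
    for n,p in list(T.items()):
        for z in (92,280):
            q=solve_ik([*p,z],[np.pi,0,np.radians(yaw)]); print(yaw,n,z,None if q is None else np.round(q,2))
for yaw in (-144,-54,36,126,160,90):
    for n in ('opr','opb','wht','yel'):
        for z in (141,280):
            q=solve_ik([*B[n],z],[np.pi,0,np.radians(yaw)]); print(yaw,n,z,None if q is None else np.round(q,2))
E
```

```text
[532.4 164.2 185.4] [ 0.3 -0.1  0.4  0.6 -0.3 -0.9 -0.5  0.4]
{'opr': array([457.8, 157.1]), 'wht': array([501.3,  96. ]), 'opb': array([575.9, 103.1]), 'red': array([607.1, 171.3]), 'yel': array([563.6, 232.4]), 'blue': array([488.9, 225.3])}
-144 blue 92 [-0.48  0.55 -0.23  0.8   0.   -1.1 ]
-144 blue 280 [-0.48  0.41  0.05  1.21  0.   -1.1 ]
-144 yellow 92 [-0.57  0.57 -0.18  0.82  0.   -1.2 ]
-144 yellow 280 [-0.57  0.44  0.1   1.23  0.   -1.2 ]
-144 red 92 [-0.51  0.45 -0.4   0.72  0.   -1.14]
-144 red 280 [-0.51  0.28 -0.12  1.16  0.   -1.14]
-144 white 92 [-0.62  0.47 -0.35  0.74  0.   -1.25]
-144 white 280 [-0.62  0.32 -0.08  1.17  0.   -1.25]
-54 blue 92 [-0.48  0.55 -0.23  0.8   0.   -2.68]
-54 blue 280 [-0.48  0.41  0.05  1.21  0.   -2.68]
-54 yellow 92 [-0.57  0.57 -0.18  0.82  0.   -2.77]
-54 yellow 280 [-0.57  0.44  0.1   1.23  0.   -2.77]
-54 red 92 [-0.51  0.45 -0.4   0.72  0.   -2.71]
-54 red 280 [-0.51  0.28 -0.12  1.16  0.   -2.71]
-54 white 92 [-0.62  0.47 -0.35  0.74  0.   -2.82]
-54 white 280 [-0.62  0.32 -0.08  1.17  0.   -2.82]
36 blue 92 [-0.48  0.55 -0.23  0
[... 2443 characters left out ...]
7  1.13  0.    0.53]
160 opb 141 [ 0.05  0.46 -0.23  0.88  0.    0.4 ]
160 opb 280 [ 0.05  0.37 -0.01  1.2   0.    0.4 ]
160 wht 141 [ 0.04  0.34 -0.43  0.81  0.    0.39]
160 wht 280 [ 0.04  0.22 -0.21  1.14  0.    0.39]
160 yel 141 [ 0.27  0.5  -0.16  0.91  0.    0.62]
160 yel 280 [0.27 0.42 0.06 1.22 0.   0.62]
90 opr 141 [ 0.18  0.29 -0.49  0.78  0.    1.75]
90 opr 280 [ 0.18  0.17 -0.27  1.13  0.    1.75]
90 opb 141 [ 0.05  0.46 -0.23  0.88  0.    1.62]
90 opb 280 [ 0.05  0.37 -0.01  1.2   0.    1.62]
90 wht 141 [ 0.04  0.34 -0.43  0.81  0.    1.62]
90 wht 280 [ 0.04  0.22 -0.21  1.14  0.    1.62]
90 yel 141 [ 0.27  0.5  -0.16  0.91  0.    1.84]
90 yel 280 [0.27 0.42 0.06 1.22 0.   1.84]
```

```bash
python3 - <<'E'
from h import *
O=[np.pi,0,np.radians(126)]
import pickle; out={}
for n,p in [('rotor',[543,150,340]),('rack',[525,-250,300])]:
    bot.move_ptp(p,O); cm=imaging.camera_model('wrist'); im=imaging.capture('wrist'); cv2.imwrite(f'pics/w_{n}.png',im); out[n]=cm
    s=bot.get_state(); print(s['t'],s['tcp_pos'].round(1) if hasattr(s['tcp_pos'],'round') else s['tcp_pos'],s['opening'])
pickle.dump(out,open('cm.pkl','wb'))
E
```

```text
2.0417 [542.5 151.  339.8] 1.000788397703242
3.5833 [ 525.5 -248.8  300.2] 0.9958782780442098
```

View pics/w_rotor.png

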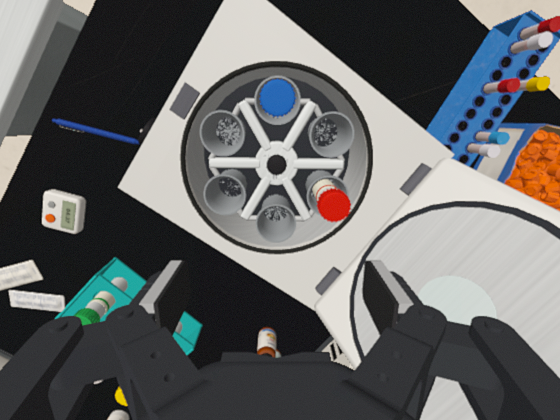

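View pics/w_rack.png

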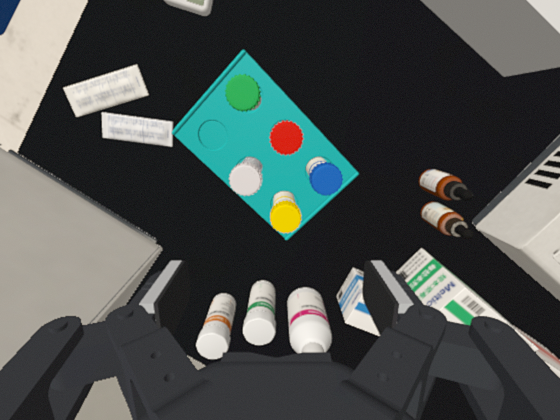

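The wrist rotor view shows rims at (222,132), (330,134), (224,192) and (276,222), the nut at (277,165), the red cap at (334,205) and the blue cap at (278,97). The rack view shows caps at green (243,93), red (286,138), blue (326,179), white (245,178) and yellow (286,217).

```bash
python3 - <<'E'
from h import *
import pickle
C=pickle.load(open('cm.pkl','rb'))
for k,uv in {'opr':(222,132),'wht':(224,192),'opb':(276,222),'yel':(330,134)}.items(): print(k,onz(C['rotor'],uv,121).round(1))
print('nut',onz(C['rotor'],(277,165),117).round(1))
im=cv2.imread('pics/w_rack.png')
for c,uv in {'green':(243,93),'red':(286,138),'blue':(326,179),'yellow':(286,217),'white':(245,179)}.items():
    ce,a,b=cap(im,c,uv,21); print(c,ce.round(1),a,b,onz(C['rack'],ce,111).round(1),onz(C['rack'],ce,119).round(1))
E
```

```text
opr [457.3 160.8]
wht [499.  101.3]
opb [575.  107.4]
yel [561.6 234. ]
nut [533.  167.1]
green [242.3  92.3] 982 [36 37] [ 439.  -188.7] [ 440.  -188.7]
red [285.9 137.4] 840 [33 34] [ 503.  -198.7] [ 502.5 -198.5]
blue [325.6 178.4] 815 [33 33] [ 566.3 -208.6] [ 564.3 -208.1]
yellow [285.1 216.4] 771 [31 32] [ 556.3 -272. ] [ 554.5 -270. ]
white [245.6 177.5] 927 [33 38] [ 492.6 -261.1] [ 492.3 -259.3]
```

```bash
cat >> h.py <<'E'
O=[np.pi,0,np.radians(126)]
T={'red':(503.5,-199.4),'blue':(567,-209.4),'yellow':(557,-272.8),'white':(493.8,-262.5)}
B={'red':(457.5,159),'blue':(575.5,105.3),'yellow':(562.6,233.2),'white':(500.2,98.6)}
def st(m):
    s=bot.get_state(); print(m,round(s['t'],2),np.round(s['tcp_pos'],1),'F',np.round(s['contact_force'],1),'op',round(s['opening'],3),'g',round(s['gripper_force'],1)); return s
def pick(c):
    bot.grip(0.85)
    bot.move_ptp([*T[c],175],O); bot.movel([*T[c],88],max_speed=120)
    bot.grip(0,40); st('gripped')
    bot.movel([*T[c],175],max_speed=120); bot.movel([*T[c],280],max_speed=200); st('lifted')
def place(c):
    bot.move_ptp([*B[c],280],O); bot.dwell(.2); st('over')
    h=bot.movel([*B[c],150],max_speed=100,threshold=10); st(f'down {h}')
    return h
def seat(c):
    h=bot.movel([*B[c],131],max_speed=15,threshold=4); s=st(f'seat {h}'); return h,s
def release(c):
    bot.grip(0.6); bot.dwell(.2); st('released')
    p=bot.get_state()['tcp_pos']; bot.movel([p[0],p[1],260],max_speed=130)
E
python3 - <<'E'
from h import *
pick('red'); cv2.imwrite('pics/held.png',imaging.capture('wrist'))
print(place('red')); cv2.imwrite('pics/low.png',imaging.capture('wrist'))
E
```

```text
gripped 5.79 [ 504.1 -199.8   88.8] F [-0.4 -1.   5.9] op 0.395 g 39.6
lifted 7.34 [ 502.9 -199.1  278.6] F [-0.2  0.6 -1.5] op 0.397 g 39.8
over 8.95 [458.  158.1 279.9] F [ 0.1 -0.1 -1.4] op 0.402 g 39.8
down False 10.4 [458.  159.1 150.6] F [ 0.5  0.2 -1.5] op 0.396 g 39.8
False
```

View pics/low.png

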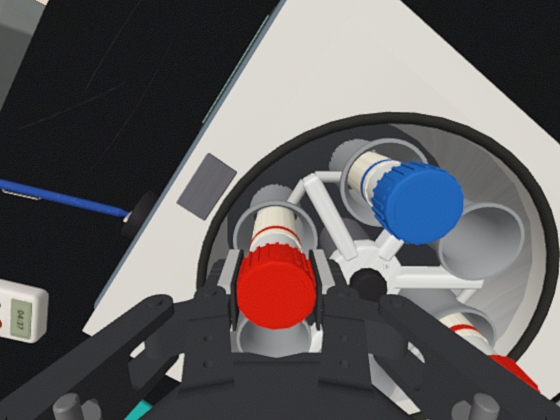

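The held red tube is inside its bucket (rim around (275,230)) without contact. Its cap is at (276,285). I'll seat it next.

```bash
python3 - <<'E'
from h import *
h,s=seat('red')
if h and s['tcp_pos'][2]<141:
    release('red'); cv2.imwrite('pics/after1.png',imaging.capture('wrist')); st('up')
    bot.move_ptp([500,-60,300],O)
    im=imaging.capture('top'); cv2.imwrite('pics/top1.png',cv2.resize(im[130:280,110:270],None,fx=4.,fy=4.)); st('')
E
```

```text
seat True 11.28 [457.5 159.  137.8] F [-0.3 -0.9  4.5] op 0.396 g 40.1
released 11.78 [456.6 158.8 137.1] F [-0.7  0.3  0.2] op 0.601 g 0.0
up 12.93 [456.1 158.7 259.1] F [-0.9  0.1  0.4] op 0.598 g 0.0
 13.88 [499.6 -58.7 299.5] F [ 0.4 -0.9  0.5] op 0.601 g 0.0
```

View pics/top1.png

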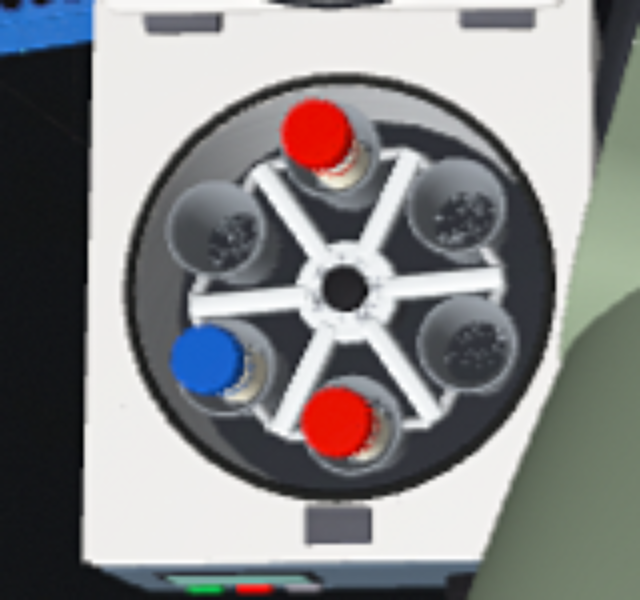

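The red tube is seated at cap (337,422), directly opposite the other red one, and the rotor hasn't turned. I'll run the other three with the same checks.

```bash
python3 - <<'E'
from h import *
import sys
cm=imaging.camera_model('top')
for c in ('blue','yellow','white'):
    print('==',c); pick(c)
    if not .36<bot.get_state()['opening']<.44: sys.exit('grip?')
    if place(c): sys.exit('contact')
    h,s=seat(c)
    if not h or abs(s['tcp_pos'][2]-137.8)>1.5: sys.exit('height')
    release(c)
    bot.move_ptp([500,-60,300],O); im=imaging.capture('top')
    for k,uv in (('red',(189,163)),('blue',(161,219))): print('rotor',k,onz(cm,cap(im,k,uv,15)[0],160).round(1))
cv2.imwrite('pics/top2.png',cv2.resize(im[120:290,110:430],None,fx=2.4,fy=2.4)); st('end')
cv2.imwrite('pics/scene2.png',imaging.capture('scene'))
E
```

```text
== blue
gripped 16.37 [ 567.5 -209.8   88.8] F [-0.9 -0.3  5.2] op 0.394 g 39.5
lifted 17.92 [ 566.4 -209.1  278.5] F [-0.6 -0.6 -1.1] op 0.399 g 39.8
over 19.32 [575.8 104.  279.9] F [ 0.8 -0.5  0.2] op 0.396 g 39.8
down False 20.77 [576.  105.3 150.7] F [ 0.1 -0.5 -0.2] op 0.402 g 39.8
seat True 21.59 [575.5 105.3 137.8] F [-0.3  0.3  4.6] op 0.392 g 40.0
released 22.1 [574.6 105.2 136.9] F [ 0.4 -0.2  0.3] op 0.601 g 0.0
rotor red [608.  172.9]
rotor blue [489.9 227.1]
== yellow
gripped 26.65 [ 557.5 -273.2   88.9] F [0.  0.5 4.7] op 0.399 g 39.5
lifted 28.2 [ 556.5 -272.5  278.5] F [ 0.5 -0.9 -0.8] op 0.399 g 39.8
over 30.23 [563.  232.3 280. ] F [ 0.4 -0.4 -0.2] op 0.398 g 39.8
down False 31.68 [563.1 233.3 150.8] F [-0.   0.1 -0.8] op 0.401 g 39.8
seat True 32.51 [562.6 233.2 137.9] F [-0.6 -0.2  5. ] op 0.394 g 40.1
released 33.02 [561.8 233.  136.8] F [0.8 0.6 0.4] op 0.602 g 0.0
rotor red [608.  172.9]
rotor blue [490.  227.1]
== white
gripped 37.92 [ 494.3 -263.    88.8] F [-1.3 -0.2  5. ] op 0.393 g 39.5
lifted 39.47 [ 493.3 -262.1  278.6] F [ 0.7 -0.2 -1.4] op 0.398 g 39.8
over 41.02 [500.5  97.6 279.9] F [-1.   0.2 -1.4] op 0.397 g 39.8
down False 42.47 [500.7  98.7 150.6] F [ 0.9  0.  -0.4] op 0.397 g 39.8
seat True 43.29 [500.2  98.5 137.8] F [-0.3  0.1  4.2] op 0.397 g 40.1
released 43.8 [499.3  98.6 137. ] F [ 0.2 -0.5 -0.5] op 0.603 g 0.0
rotor red [608.  172.9]
rotor blue [490.  227.1]
end 45.63 [499.6 -59.2 299.2] F [ 0.4 -0.3 -0.4] op 0.599 g 0.0
```

View pics/top2.png

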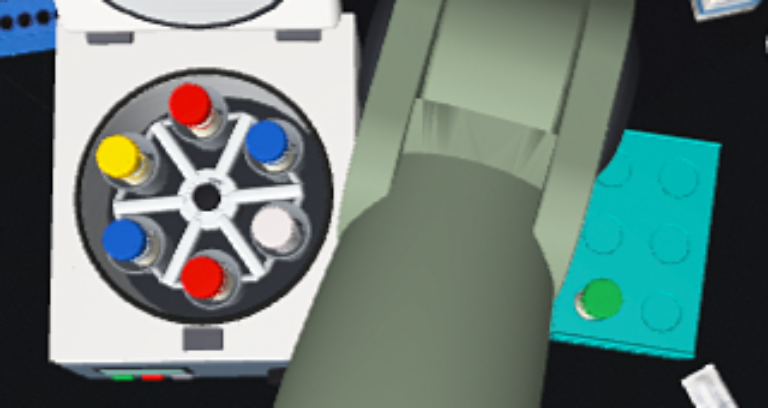

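View pics/scene2.png

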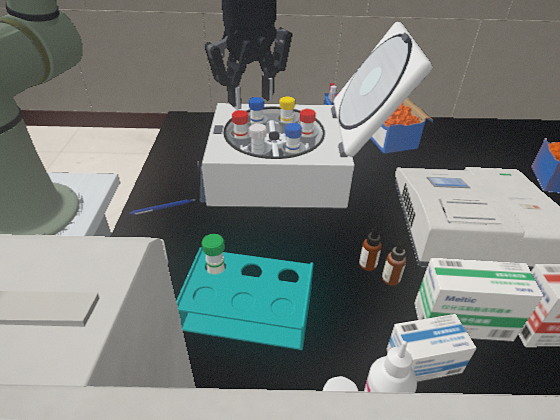

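All six buckets are filled and upright. The opposite pairs are red (190,105)/(204,278), blue (267,142)/(126,240) and yellow (121,157)/white (277,228). Green is still in the rack at (601,298), and the arm is clear.

```bash
python3 -c "
from bench import bot
print(bot.sign_off())"
```

```text
the job is handed in; nothing more can be done
None
```

The rotor is balanced and the job is handed in: the red, blue, yellow and white tubes stand upright in their buckets opposite their partners, green is still in the rack, and it took about 46 s.

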